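# Hold the treat chest's lock open

## Robot

A 7-joint arm with a two-finger parallel gripper is mounted at the origin on the work surface. World frame = base frame: x ahead of the robot, y to its left, z up, the work surface at z = 0. Lengths are in m, angles in degrees, forces in N, time in s.
With the tool pointing down it reaches from about 0.35 to 0.9 m from the base axis. Payload 7.2 kg.
Tool frame: the origin (TCP) lies on the centre line of the jaws, within the pads' length; the fingertips stand 8 mm ahead of it and the grasp point (between the pads) lies 11 mm behind it; z points along the fingers, y is the direction in which the jaws open and shut (so a half turn about z gives the same grasp; the last joint's range is limited). The gripper opens to 88 mm and grips with 3 to 60 N. Pads are 20 mm wide; open, the fingers measure 115 mm over their backs; the gripper's body (75 mm by 178 mm) begins 61 mm behind the grasp point.
Start: joints at [60.035, 23.554, -0.728, 91.456, 0.321, 64.991, -4.71], TCP at [0.275, -0.561, 0.231] pointing down, gripper open.
Joint ranges: [-169.25, 169.25], [-16.82, 113.86], [-84.01, 82.57], [7.8, 145.47], [-59.2, 239.2], [7.22, 106.19], [-163.78, 163.78]. Speed limits (degrees/s): [136.94, 136.94, 172.46, 172.46, 180, 180, 180].

## Interface

Orientations are given as [roll, pitch, yaw] about the fixed x, y, z axes, in that order (R = Rz(yaw) Ry(pitch) Rx(roll)).
In Python, from bench import robot gives the robot as it stands.
- The arm moves only by the tool play_rows, never from a script. Its argument "moves" is a list of rows, each an object with "translation": the shift along the tool's x, y, z as a fraction of full scale, a list of three; "twist": the turn, a rotation vector about the tool's x, y, z as a fraction of full scale, a list of three; "hand": the gripper's target within -1 to 1 (shut at 1, half-way at 0, fully open at -1). In form: [{"translation": [dx, dy, dz], "twist": [wx, wy, wz], "hand": hand}, ...]. A call has 1 to 20 rows; each row is the pose to reach, as a shift and turn from the pose commanded when the call began, along the tool's axes at that moment; what a row does not reach only later rows make up. Full scale, the value 1, is 500 mm for a shift and 0.5 rad for a turn. A row lasts 1/10 s, in which the tool goes at most 50 mm and 8.59 degrees, less where a joint would pass 70% of its speed; a pose out of reach is approached as far as the arm can. A call with a number of a shift or a turn outside -1 to 1 is refused whole. A call with a gripper value outside its range is refused whole. The fingers move at their own pace and stop on an object; "grip_force" is the grip in N (left out, the last holds). Time passes only in rows, so rows that repeat a pose let the fingers close. It gives the time, the measured TCP pose, the force and the opening at its end, in the units of the state.
- robot.get_obs(): the state, without advancing time (a new reading comes with each control period).
- robot.get_image(name): name is "scene" or "top"; returns a dict with "pixels" (480x640x3 uint8, red, green, blue), "fov_y" (degrees; the focal length in pixels is half the picture's height over the tangent of half this angle, whatever the lens; pixels are square), "cx", "cy" (the principal point, pixels), "R" (3x3) and "t" (3): a world point X has camera coordinates R X + t. Camera axes: x right, y down, z forward; pixel columns grow to the right and rows downward; lengths in m; the calibration is good to about 2 mm. A picture is of the moment at which its call begins. There is no depth.
- robot.job_done(): hands the job in, once; it reports no verdict.
The state is a dict: "time": time; "joint_positions": joint angles; "joint_vel": joint speeds; "joint_torque": joint torques, N m; "tcp_pos": TCP position; "tool_rot": TCP orientation; "wrist_force": force on the tool from outside, world axes, zero at the start; "moment": the same for the moment, N m; "grip_width": finger opening in m.
Only numpy, scipy, OpenCV 4.12 (cv2) and the standard library are available. Lean on these libraries where they do the work, as an engineer would, in place of code of your own. Each camera call takes 0.05 s, during which the arm holds its last target. There are 200 camera calls.

## Task

Unlock the treat chest for a colleague: swing the yellow guard off the keyhole until it clicks into its end stop, then take the red-headed key from its wooden rest, push it fully home in the lock (wiggle it past the sticky pins) and only then turn it a quarter turn clockwise. The lock springs back, so keep gripping the key and finish while still holding it turned fully open, without disturbing the blue key, the jar or the bowl.

Things in the scene. Friction and masses are not known exactly. Their poses are not given: they have to be found in the camera images.
- chest: Fixed pine treat chest, clear lid, with a grey lock housing on its robot side. Origin on the counter straight below the keyhole; z up, x from keyhole to chest. In its frame the housing spans x -45 to 50, y -60 to 110 mm, top 90 mm high; the chest x 52 to 260, y -130 to 130, 118 mm high. A brass bolt (9 mm high, x 30 to 52) on the housing draws back as the lock turns.
- keyway (a point): Keyhole centre, level with the top of the steel ring round it (48 mm across, opening 26 mm, top 93 mm above the counter). Axes as the chest's. The key goes straight down here until its head rests on the ring. The yellow guard covers it at the start.
- slot (a point): Centre of the slot's mouth in the brass cylinder face, 3 mm below keyway; turns with the lock. Slot 14 (x) x 7 mm (y), 2.5 mm chamfer, long side along the chest's x at rest, deeper than the blade. Two sprung pins, 10 and 18 mm down, press on the blade's flat sides: a downward push of about 8 to 18 N passes them; rocking the key a few degrees about the vertical helps.
- plug (a joint): Angle of the lock cylinder, rad: 0 at rest, grows clockwise seen from above, stops at 1.57 (quarter turn, fully open). A spring turns it back: 0.02 N m at rest, 0.09 fully open, when let go. The blade has about 0.2 rad of rotary play in the slot, so the key itself must turn about 1.75 to 1.8 rad.
- guard (a joint): Angle of the yellow guard arm, rad: 0 to 0.2 at the start, its cap over the keyhole; grows clockwise seen from above (the cap swings to the robot side of the housing), stops at 1.9. It swings freely to about 1.5, where a sprung plunger resists (a few N at the post); past about 1.77 it snaps on to the stop and stays there.
- guard_post (a point): On the axis of the guard's upright black post (14 mm diameter, 34 mm tall, on the 38 mm yellow cap, whose top is 100 mm above the counter). This point is 122 mm above the counter, 12 mm below the post's top; it moves with the guard, 55 mm from its pivot.
- guard_pivot (a point): Upright hinge axis of the guard, 55 mm from the keyhole along the chest's +y, 100 mm above the counter. Pivot boss 22 mm across, 102 mm high; arm 18 mm wide.
- key_red: The key to use: red head 28 (x) x 12 (y) x 42 mm tall with black inlay, on a steel blade 12 (x) x 5 (y) mm, 30 mm long, rounded end. 40 g. Origin at the blade's lower tip, z up the key; the head spans z 30 to 72 mm. Stands upright in the rest, head on the rest's top. Fully home in the lock, its tip is 30 mm below keyway. Fits either way round.
- key_blue: Same key with a blue head, for another lock: leave it in the rest. Origin at the blade's tip, z up.
- rack: Fixed dark wooden key rest, 55 x 150 mm, 45 mm high, origin under its centre. Two slots, 38 mm either side of centre along its y, one key in each, blades' wide side along y (the heads' flat faces look along its x); which key is where varies.
- jar: Bystander: treat jar with green cap, 72 mm diameter, 120 mm tall, origin under its centre.
- bowl: Bystander: blue ceramic dog bowl, 120 mm across, 50 mm high, origin under its centre.

How it is judged (in metres and radians):
On the way, in this order (a step that is already met when the one before it is completed fails the run):
1. the guard is swung out and seated in its end detent (value of joint guard above 1.8 rad), for 0.2 s.
2. the red key is fully home in the lock, not yet turned (z of key_red in the frame of keyway below -0.0265 m and horizontal distance between key_red and keyway below 0.005 m and angle between key_red's own z axis and vertical below 0.15 rad and value of joint plug below 0.3 rad and value of joint guard above 1.8 rad), for 0.1 s.
3. the key, fully home, is turned a quarter and held (z of key_red in the frame of keyway below -0.0265 m and horizontal distance between key_red and keyway below 0.005 m and angle between key_red's own z axis and vertical below 0.15 rad and value of joint plug above 1.4 rad and contact force between the fingers and key_red above 2 N), for 0.5 s.
At the end, for the whole second after the job is handed in: Fingers still grip the red key (over 2 N); its tip is 26.5 mm or more below the keyway, within 5 mm of its axis, upright within 0.15 rad; the cylinder is still at over 1.4 rad; the guard is over 1.8 rad; blue key, jar and bowl are within 20 mm of their starts (all of step 3 and value of joint plug below 1.7 rad and value of joint guard above 1.8 rad and velocity of joint plug between -0.2 and 0.2 rad/s and distance of each of key_blue, jar, bowl from where it was at the start of the episode below 0.02 m); the arm keeps its last pose, push and grip.
It fails at once if blue key disturbed (moved over 30 mm) (distance of key_blue from where it was at the start of the episode above 0.03 m).
It fails at once if jar disturbed (moved over 30 mm) (distance of jar from where it was at the start of the episode above 0.03 m).
It fails at once if bowl disturbed (moved over 30 mm) (distance of bowl from where it was at the start of the episode above 0.03 m).
It also fails if it takes over 67 s, if anything falls off the work surface, if the arm or the gripper's body presses on something with over 40 N, if the wrist force passes 120 N, or if a joint passes its speed limit or range.

## Working session

There is one attempt and no reset: what is moved stays moved. The work goes in short steps, Python scripts to look and compute and a tool call to move; the robot and the scene stay as the last step left them, time stands still between calls to the robot, and variables do not carry over. Pictures are saved under pics/ and viewed, about 8 in all and at most 12, crops included, and the job is handed in when it is done.

Besides the shell and the picture viewer there is one more tool, called in YAML: its name, and indented under it one key for each argument. play_rows: Moves the arm, as the interface text tells. Its arguments: {"type":"object","properties":{"moves":{"type":"array"},"grip_force":{"type":"number"}},"required":["moves"]}

```bash
ls; mkdir -p pics
python3 - <<'E'
from bench import robot
import cv2
o=robot.get_obs()
print(o)
for n in("scene","top"):
    i=robot.get_image(n); cv2.imwrite(f"pics/{n}0.png",i["pixels"][:,:,::-1]); print(n,i["fov_y"],i["cx"],i["cy"],i["R"],i["t"])
E
```

```text
pics
{'time': 0.0, 'joint_positions': array([60.03247852, 23.60010153, -0.73031321, 91.50164557,  0.32111292,
       64.9890692 , -4.70997335]), 'joint_vel': array([ 0.02553196, -0.09901144, -0.01281945,  0.13056223, -0.08524309,
        0.02087619,  0.00780663]), 'joint_torque': array([ 9.72901144e-04, -5.87927878e+01,  6.42270762e-01, -2.91072571e+01,
       -5.38108160e-02,  1.81551953e-02,  1.43068542e-04]), 'tcp_pos': array([ 0.27434584, -0.56104844,  0.22982512]), 'tool_rot': array([-1.79911410e+02,  5.70912586e-03,  2.60630064e+01]), 'wrist_force': array([-0.21873579, -0.91095753, -0.43633406]), 'moment': array([ 0.02688   , -0.05883656, -0.01556677]), 'grip_width': 0.08774864416269122}
scene 50.916124185854464 328.51474747182056 234.82030882999035 [[ 0.76204175  0.64750166 -0.00582823]
 [ 0.38160668 -0.45634641 -0.80381857]
 [-0.52313355  0.61031922 -0.59484598]] [-0.44534832 -0.12018698  1.46664155]
top 46.91765374644272 318.01218204627287 251.14184989266852 [[-0.01110981 -0.99993059 -0.00392153]
 [-0.99581903  0.01141957 -0.09063144]
 [ 0.09066994  0.00289824 -0.99587678]] [0.07009071 0.57194372 1.48820877]
```

View pics/scene0.png

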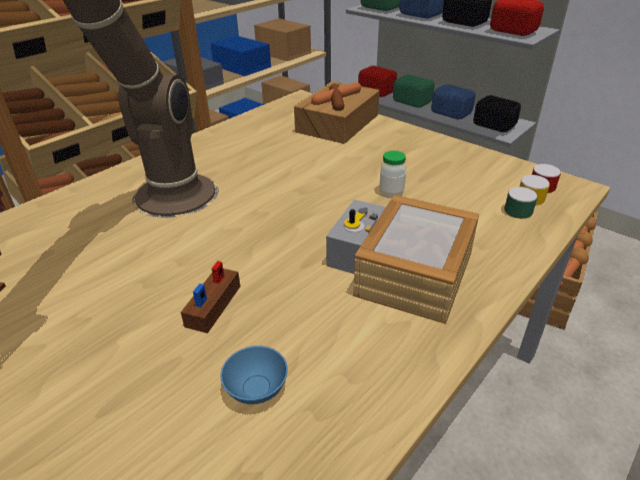

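View pics/top0.png

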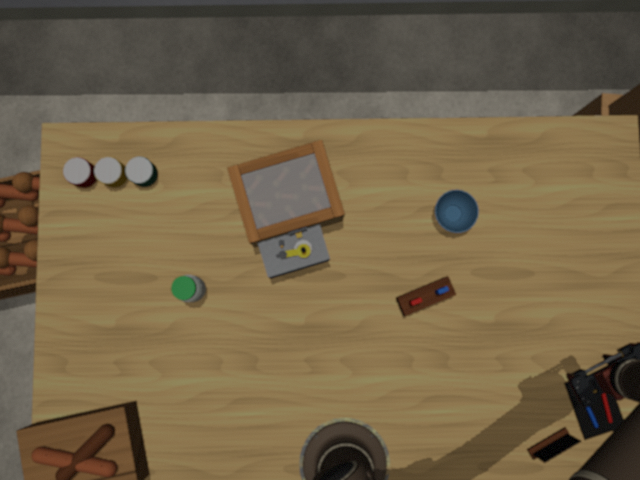

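The scene view shows the yellow guard at about (353,222), the red key at (218,270), the blue key at (200,294) and the chest on the right. The top view shows the guard at (303,249), the red key at (416,302), the blue key at (442,291), the chest lid around (286,190) and the rack at (426,296).

```bash
cat > h.py <<'E'
import numpy as np, cv2
from bench import robot
def cam(n):
    i=robot.get_image(n); i["f"]=240/np.tan(np.radians(i["fov_y"]/2)); i["hsv"]=cv2.cvtColor(i["pixels"],cv2.COLOR_RGB2HSV); return i
def ray(i,u,v):
    R=np.array(i["R"]);t=np.array(i["t"])
    return -R.T@t, R.T@np.array([(u-i["cx"])/i["f"],(v-i["cy"])/i["f"],1])
def plane(i,u,v,z):
    c,d=ray(i,u,v); return c+d*(z-c[2])/d[2]
def two(i,p,j,q):
    a,d=ray(i,*p);b,e=ray(j,*q)
    s,t=np.linalg.lstsq(np.c_[d,-e],b-a,rcond=None)[0]; P,Q=a+s*d,b+t*e
    return (P+Q)/2,np.linalg.norm(P-Q)
def proj(i,X):
    c=np.array(i["R"])@X+i["t"]; return np.array([i["cx"],i["cy"]])+i["f"]*c[:2]/c[2]
def blob(i,lo,hi,box):
    m=cv2.inRange(i["hsv"],np.array(lo),np.array(hi)); k=np.zeros_like(m); x0,y0,x1,y1=box; k[y0:y1,x0:x1]=m[y0:y1,x0:x1]
    c=max(cv2.findContours(k,cv2.RETR_EXTERNAL,cv2.CHAIN_APPROX_NONE)[0],key=cv2.contourArea)
    M=cv2.moments(c); return np.array([M["m10"],M["m01"]])/M["m00"],c
E
python3 - <<'E'
from h import *
np.set_printoptions(precision=4,suppress=True)
s,t=cam("scene"),cam("top")
for n,lo,hi,bs,bt,z in [("red",(0,180,90),(6,255,255),(205,255,230,285),(400,290,430,312),.087),("blue",(105,150,80),(125,255,255),(190,280,210,310),(430,280,455,300),.087),("yel",(22,150,100),(35,255,255),(335,200,375,235),(280,235,320,265),.1)]:
    p,cp=blob(s,lo,hi,bs);q,cq=blob(t,lo,hi,bt)
    print(n,p,q,cv2.contourArea(cp),cv2.contourArea(cq),two(s,p,t,q),plane(t,*q,z),cv2.minAreaRect(cq))
# rack top, dark brown
p,c=blob(t,(0,80,20),(14,255,110),(385,265,465,325)); r=cv2.minAreaRect(c); print("rack",r)
b=np.array([plane(t,*x,.045) for x in cv2.boxPoints(r)]);print(b, b.mean(0),np.linalg.norm(np.diff(b,axis=0),axis=1))
# housing grey
p,c=blob(t,(0,0,60),(180,60,150),(255,222,335,285)); r=cv2.minAreaRect(c); print("housing",r)
b=np.array([plane(t,*x,.09) for x in cv2.boxPoints(r)]);print(b,np.linalg.norm(np.diff(b,axis=0),axis=1))
a=cv2.resize(s["pixels"][190:280,320:420],None,fx=5,fy=5,interpolation=cv2.INTER_CUBIC)
d=cv2.resize(t["pixels"][220:290,255:335],None,fx=6,fy=6,interpolation=cv2.INTER_CUBIC)
cv2.imwrite("pics/c1.png",cv2.resize(np.hstack([cv2.resize(a,(400,400)),cv2.resize(d,(400,350)).copy() if 0 else cv2.copyMakeBorder(cv2.resize(d,(400,350)),0,50,0,0,0)]),None,fx=1,fy=1)[:,:,::-1])
E
```

```text
red [216.3852 272.0676] [416.2509 300.8746] 106.0 46.5 (array([ 0.4343, -0.1942,  0.0675]), np.float64(0.0003186375681453348)) [ 0.4342 -0.1909  0.087 ] ((416.25860595703125, 300.89654541015625), (5.199469089508057, 11.327415466308594), 68.19859313964844)
blue [198.7014 295.2739] [442.2434 289.8466] 134.5 31.5 (array([ 0.4626, -0.2637,  0.067 ]), np.float64(0.000554886859516989)) [ 0.4621 -0.2595  0.087 ] ((442.4500427246094, 289.8499755859375), (4.427187919616699, 9.803058624267578), 71.56504821777344)
yel [354.1513 220.9398] [299.6645 251.2068] 119.0 151.5 (array([0.5674, 0.112 , 0.0966]), np.float64(0.002055077763601312)) [0.5663 0.1112 0.1   ] ((298.0, 250.5), (11.0, 22.0), 90.0)
rack ((425.73370361328125, 295.8609619140625), (20.307695388793945, 55.9230842590332), 67.38013458251953)
[[ 0.4444 -0.1442  0.045 ]
 [ 0.5005 -0.2844  0.045 ]
 [ 0.45   -0.3037  0.045 ]
 [ 0.3943 -0.1639  0.045 ]] [ 0.4473 -0.2241  0.045 ] [0.151  0.0541 0.1505]
housing ((293.1651306152344, 250.0504913330078), (38.504615783691406, 65.80266571044922), 73.3007583618164)
[[0.5953 0.2258 0.09  ]
 [0.6435 0.0596 0.09  ]
 [0.5458 0.0317 0.09  ]
 [0.4981 0.197  0.09  ]] [0.173  0.1017 0.172 ]
```

View pics/c1.png

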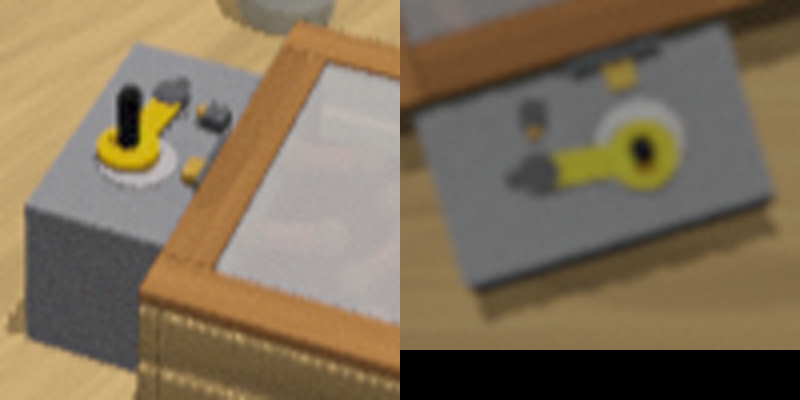

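The crop shows the guard cap over the ring, turned only slightly. The post is at about (303.6,250) in the top view and (352,215) in the scene view. Next I'll locate the post precisely.

Run:
```python
from h import *
np.set_printoptions(precision=4,suppress=True)
s,t=cam("scene"),cam("top")
p,cp=blob(s,(0,0,0),(180,255,45),(342,200,362,232));q,cq=blob(t,(0,0,0),(180,255,60),(295,240,312,262))
print(p,cv2.boundingRect(cp),q,cv2.boundingRect(cq),two(s,p,t,q),plane(s,*p,.117),plane(t,*q,.134))
# cap circle in top: yellow pixels right part
_,c=blob(t,(20,120,80),(38,255,255),(270,235,325,270)); h=c[:,0][c[:,0,0]>298]; print(cv2.minEnclosingCircle(h))
(u,v),_=cv2.minEnclosingCircle(h); C=plane(t,u,v,.1); print("cap",C)
a=np.radians(16.2);ex=np.array([np.cos(a),np.sin(a),0]);ey=np.array([-np.sin(a),np.cos(a),0])
K=np.array([.578,.1045,.093]); print((C-K)@ex,(C-K)@ey, proj(t,K),proj(t,K+55e-3*ey))
```

```text
[351.7131 215.7173] (350, 210, 5, 13) [302.9394 249.6061] (302, 248, 3, 4) (array([0.5688, 0.1021, 0.1173]), np.float64(8.348853293328948e-05)) [0.5685 0.1024 0.117 ] [0.5672 0.1016 0.134 ]
((303.3571472167969, 250.64285278320312), 6.566090106964111)
cap [0.5677 0.1016 0.1   ]
-0.010696276580790231 5.305250102173942e-05 [302.2841 246.9891] [282.1515 253.056 ]
```

play_rows:
  moves:
    - {"translation":[0.25,-0.21,0],"twist":[0,0,0.1],"hand":0}
    - {"translation":[0.5,-0.42,0],"twist":[0,0,0.2],"hand":0}
    - {"translation":[0.75,-0.63,0],"twist":[0,0,0.3],"hand":0}
    - {"translation":[1,-0.84,0],"twist":[0,0,0.344],"hand":0}
    - {"translation":[1,-0.84,0],"twist":[0,0,0.344],"hand":0}
    - {"translation":[1,-0.84,0],"twist":[0,0,0.344],"hand":0}
    - {"translation":[1,-0.84,0],"twist":[0,0,0.344],"hand":0}
    - {"translation":[1,-0.84,0],"twist":[0,0,0.344],"hand":0}
    - {"translation":[1,-0.84,0],"twist":[0,0,0.344],"hand":0}
    - {"translation":[1,-0.84,0],"twist":[0,0,0.344],"hand":0}
    - {"translation":[1,-0.84,0],"twist":[0,0,0.344],"hand":0}
    - {"translation":[1,-0.84,0],"twist":[0,0,0.344],"hand":0}
    - {"translation":[1,-0.84,0],"twist":[0,0,0.344],"hand":0}
    - {"translation":[1,-0.84,0],"twist":[0,0,0.344],"hand":0}
    - {"translation":[1,-0.84,0],"twist":[0,0,0.344],"hand":0}
  grip_force: 15

```text
time: 1.8
tcp_pos: [0.5392, 0.0369, 0.2303]
tool_rot: [-180.0, 0.0, 16.4]
wrist_force: [-0.2, 0.1, 0.5]
grip_width: 0.0439
```

play_rows:
  moves:
    - {"translation":[0.092,-0.109,0.05],"twist":[0,0,0],"hand":0}
    - {"translation":[0.092,-0.109,0.1],"twist":[0,0,0],"hand":0}
    - {"translation":[0.092,-0.109,0.15],"twist":[0,0,0],"hand":0}
    - {"translation":[0.092,-0.109,0.2],"twist":[0,0,0],"hand":0}
    - {"translation":[0.092,-0.109,0.225],"twist":[0,0,0],"hand":0}
    - {"translation":[0.092,-0.109,0.225],"twist":[0,0,0],"hand":0}
    - {"translation":[0.092,-0.109,0.225],"twist":[0,0,0],"hand":1}
    - {"translation":[0.092,-0.109,0.225],"twist":[0,0,0],"hand":1}
    - {"translation":[0.092,-0.109,0.225],"twist":[0,0,0],"hand":1}
    - {"translation":[0.092,-0.109,0.225],"twist":[0,0,0],"hand":1}
    - {"translation":[0.092,-0.109,0.225],"twist":[0,0,0],"hand":1}

```text
time: 2.9
tcp_pos: [0.5684, 0.1016, 0.119]
tool_rot: [-180.0, -0.1, 16.2]
wrist_force: [-0.5, 2.2, 4.0]
grip_width: 0.0136
```

play_rows:
  moves:
    - {"translation":[-0.016,-0.005,0],"twist":[0,0,0],"hand":1}
    - {"translation":[-0.031,-0.011,0],"twist":[0,0,0],"hand":1}
    - {"translation":[-0.045,-0.02,0],"twist":[0,0,0],"hand":1}
    - {"translation":[-0.058,-0.031,0],"twist":[0,0,0],"hand":1}
    - {"translation":[-0.068,-0.044,0],"twist":[0,0,0],"hand":1}
    - {"translation":[-0.077,-0.058,0],"twist":[0,0,0],"hand":1}
    - {"translation":[-0.083,-0.073,0],"twist":[0,0,0],"hand":1}
    - {"translation":[-0.087,-0.089,0],"twist":[0,0,0],"hand":1}
    - {"translation":[-0.088,-0.1,0],"twist":[0,0,0],"hand":1}
    - {"translation":[-0.089,-0.111,0],"twist":[0,0,0],"hand":1}
    - {"translation":[-0.088,-0.122,0],"twist":[0,0,0],"hand":1}
    - {"translation":[-0.086,-0.133,0],"twist":[0,0,0],"hand":1}
    - {"translation":[-0.083,-0.143,0],"twist":[0,0,0],"hand":1}
    - {"translation":[-0.081,-0.147,0],"twist":[0,0,0],"hand":1}
    - {"translation":[-0.081,-0.147,0],"twist":[0,0,0],"hand":1}
    - {"translation":[-0.081,-0.147,0],"twist":[0,0,0],"hand":1}

```text
time: 4.5
tcp_pos: [0.5056, 0.159, 0.1176]
tool_rot: [179.9, 0.3, 16.2]
wrist_force: [-6.0, -2.1, 6.4]
grip_width: 0.0132
```

play_rows:
  moves:
    - {"translation":[-0.081,-0.147,0],"twist":[0,0,0],"hand":0}
    - {"translation":[-0.081,-0.147,0],"twist":[0,0,0],"hand":0}
    - {"translation":[0,0,0],"twist":[0,0,0],"hand":0}
    - {"translation":[0,0,-0.1],"twist":[0,0,0],"hand":0}
    - {"translation":[0,0,-0.2],"twist":[0,0,0],"hand":0}
    - {"translation":[-0.04,0.08,-0.226],"twist":[0,0,-0.2],"hand":0}
    - {"translation":[-0.334,0.638,-0.226],"twist":[0,0,-0.5],"hand":0}
    - {"translation":[-0.334,0.638,-0.226],"twist":[0,0,-0.8],"hand":0}
    - {"translation":[-0.334,0.638,-0.226],"twist":[0,0,-1],"hand":0}
    - {"translation":[-0.334,0.638,-0.226],"twist":[0,0,-1],"hand":0}
    - {"translation":[-0.334,0.638,-0.226],"twist":[0,0,-1],"hand":0}
    - {"translation":[-0.334,0.638,-0.226],"twist":[0,0,-1],"hand":0}
    - {"translation":[-0.334,0.638,-0.226],"twist":[0,0,-1],"hand":0}
    - {"translation":[-0.334,0.638,-0.226],"twist":[0,0,-1],"hand":0}

```text
time: 5.9
tcp_pos: [0.4344, -0.1974, 0.2304]
tool_rot: [-179.9, 0.1, 44.4]
wrist_force: [0.5, -0.2, 0.5]
grip_width: 0.0444
```

My first two rows there repeated the old shift by mistake, since shifts count from each call's start. I'll check the guard, jar and scene before going on.

Run:
```python
from h import *
np.set_printoptions(precision=4,suppress=True)
s,t=cam("scene"),cam("top")
a=cv2.resize(s["pixels"][150:290,320:460],(400,400),interpolation=cv2.INTER_CUBIC)
d=cv2.resize(t["pixels"][210:310,230:330],(400,400),interpolation=cv2.INTER_CUBIC)
cv2.imwrite("pics/c2.png",np.hstack([a,d])[:,:,::-1])
cv2.imwrite("pics/top_after.png",t["pixels"][:,:,::-1])
b=cv2.cvtColor(cv2.imread("pics/top0.png"),cv2.COLOR_BGR2HSV)
for i in (b,t["hsv"]):
    m=cv2.inRange(i[260:320,160:215],(50,100,50),(80,255,255)); M=cv2.moments(m,True); print("jar",M["m10"]/M["m00"]+160,M["m01"]/M["m00"]+260)
# ring: bright low-sat pixels
p,c=blob(t,(0,0,140),(180,60,255),(285,232,325,265)); e=cv2.fitEllipse(c); print("ring",p,e,plane(t,*e[0],.093),plane(t,*p,.093))
p2,c2=blob(s,(0,0,130),(180,60,255),(340,200,372,240)); e2=cv2.fitEllipse(c2); print("ring scene",p2,e2,plane(s,*e2[0],.093),two(s,e2[0],t,e[0]))
q,cq=blob(t,(20,120,80),(38,255,255),(255,235,325,290)); print("yellow",cv2.boundingRect(cq),plane(t,*q,.1))
p,c=blob(t,(0,0,60),(180,60,150),(255,222,335,285)); r=cv2.minAreaRect(c); print("housing",r)
print(robot.get_obs()["tcp_pos"])
```

```text
jar 183.2409090909091 287.6636363636364
jar 183.18451025056947 287.6651480637813
ring [302.7102 248.1759] ((302.7080383300781, 248.166748046875), (15.836559295654297, 16.138154983520508), 40.605369567871094) [0.5749 0.1034 0.093 ] [0.5749 0.1034 0.093 ]
ring scene [353.354 226.853] ((353.52099609375, 226.7667236328125), (27.212560653686523, 32.9379997253418), 80.43156433105469) [0.5784 0.0974 0.093 ] (array([0.5749, 0.1031, 0.0883]), np.float64(0.0012779523895318963))
yellow (282, 257, 18, 25) [0.514  0.1362 0.1   ]
housing ((293.30572509765625, 250.3959197998047), (38.822715759277344, 65.80271911621094), 73.1785888671875)
[ 0.4362 -0.1927  0.2306]
```

View pics/c2.png

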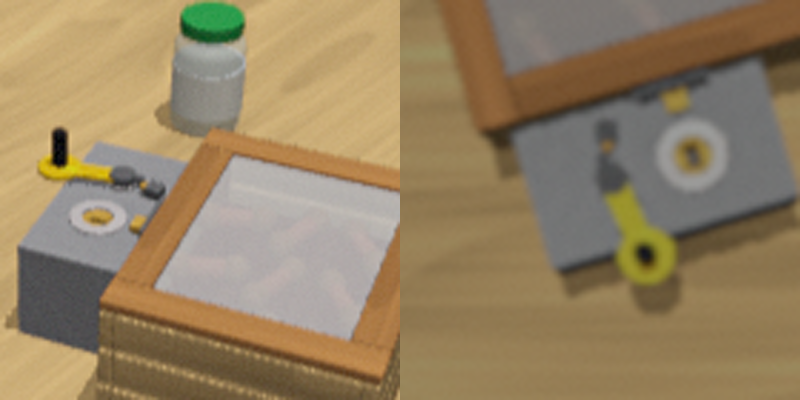

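The guard isn't seated. My erroneous rows dragged it back to about 1.5 rad, but the jar hasn't moved and the ring is visible at (302.7,248.2) in the top view. I'll locate the post again and swing it again.

Run:
```python
from h import *
np.set_printoptions(precision=4,suppress=True)
s,t=cam("scene"),cam("top")
p,cp=blob(s,(0,0,0),(180,255,60),(332,190,350,212));q,cq=blob(t,(0,0,0),(180,255,75),(285,262,300,282))
P,e=two(s,p,t,q); print(p,q,P,e,plane(t,*q,.134))
a=np.radians(16.2);ex=np.array([np.cos(a),np.sin(a)]);ey=np.array([-ex[1],ex[0]])
pv=np.array([.560,.156])
for X in(P,plane(t,*q,.134)):
    d=X[:2]-pv; print("th",np.arctan2(-d@ex,-d@ey),np.linalg.norm(d))
o=robot.get_obs();print(o["tcp_pos"],o["tool_rot"])
```

```text
[340.4461 201.6324] [290.6852 272.8889] [0.5092 0.1341 0.1155] 0.00023211590049934864 [0.5083 0.1332 0.134 ]
th 1.4457422981042187 0.055313730033668254
th 1.4372859740090111 0.05647707278803804
[ 0.4372 -0.1914  0.2309] [-179.9382   -0.001    44.9542]
```

play_rows:
  moves:
    - {"translation":[0.561,-0.36,0],"twist":[0,0,0.5],"hand":0}
    - {"translation":[0.561,-0.36,0],"twist":[0,0,1],"hand":0}
    - {"translation":[0.561,-0.36,0],"twist":[0,0,1],"hand":0}
    - {"translation":[0.561,-0.36,0],"twist":[0,0,1],"hand":0}
    - {"translation":[0.561,-0.36,0],"twist":[0,0,1],"hand":0}
    - {"translation":[0.561,-0.36,0],"twist":[0,0,1],"hand":0}
    - {"translation":[0.561,-0.36,0],"twist":[0,0,1],"hand":0}
    - {"translation":[0.561,-0.36,0],"twist":[0,0,1],"hand":0}
    - {"translation":[0.561,-0.36,0],"twist":[0,0,1],"hand":0}
    - {"translation":[0.561,-0.36,0.1],"twist":[0,0,1],"hand":0}
    - {"translation":[0.561,-0.36,0.18],"twist":[0,0,1],"hand":0}
    - {"translation":[0.561,-0.36,0.226],"twist":[0,0,1],"hand":0}
    - {"translation":[0.561,-0.36,0.226],"twist":[0,0,1],"hand":0}
    - {"translation":[0.561,-0.36,0.226],"twist":[0,0,1],"hand":1}
    - {"translation":[0.561,-0.36,0.226],"twist":[0,0,1],"hand":1}
    - {"translation":[0.561,-0.36,0.226],"twist":[0,0,1],"hand":1}
    - {"translation":[0.561,-0.36,0.226],"twist":[0,0,1],"hand":1}

```text
time: 7.8
tcp_pos: [0.51, 0.1325, 0.1193]
tool_rot: [180.0, -0.1, 16.2]
wrist_force: [1.2, 2.0, 0.3]
grip_width: 0.0153
```

play_rows:
  moves:
    - {"translation":[-0.001,-0.009,0],"twist":[0,0,0],"hand":1}
    - {"translation":[-0.001,-0.018,0],"twist":[0,0,0],"hand":1}
    - {"translation":[0,-0.026,0],"twist":[0,0,0],"hand":1}
    - {"translation":[0.001,-0.034,0],"twist":[0,0,0],"hand":1}
    - {"translation":[0.003,-0.042,0],"twist":[0,0,0],"hand":1}
    - {"translation":[0.005,-0.05,0],"twist":[0,0,0],"hand":1}
    - {"translation":[0.007,-0.055,0],"twist":[0,0,0],"hand":1}
    - {"translation":[0.007,-0.055,0],"twist":[0,0,0],"hand":1}
    - {"translation":[0.007,-0.055,0],"twist":[0,0,0],"hand":1}
    - {"translation":[0.007,-0.055,0],"twist":[0,0,0],"hand":1}

```text
time: 8.8
tcp_pos: [0.5051, 0.159, 0.1187]
tool_rot: [179.9, 0.0, 16.2]
wrist_force: [-2.0, -5.1, 6.5]
grip_width: 0.0136
```

play_rows:
  moves:
    - {"translation":[0,0,0],"twist":[0,0,0],"hand":0.3}
    - {"translation":[0,0,0],"twist":[0,0,0],"hand":0.3}
    - {"translation":[0,0,0],"twist":[0,0,0],"hand":0.3}
    - {"translation":[0,0,0],"twist":[0,0,0],"hand":0.3}
    - {"translation":[0,0,-0.1],"twist":[0,0,0],"hand":0}
    - {"translation":[0,0,-0.2],"twist":[0,0,0],"hand":0}
    - {"translation":[-0.04,0.08,-0.226],"twist":[0,0,-0.2],"hand":0}
    - {"translation":[-0.334,0.638,-0.226],"twist":[0,0,-0.5],"hand":0}
    - {"translation":[-0.334,0.638,-0.226],"twist":[0,0,-0.8],"hand":0}
    - {"translation":[-0.334,0.638,-0.226],"twist":[0,0,-1],"hand":0}
    - {"translation":[-0.334,0.638,-0.226],"twist":[0,0,-1],"hand":0}
    - {"translation":[-0.334,0.638,-0.226],"twist":[0,0,-1],"hand":0}
    - {"translation":[-0.334,0.638,-0.226],"twist":[0,0,-1],"hand":0}
    - {"translation":[-0.334,0.638,-0.226],"twist":[0,0,-1],"hand":0}
    - {"translation":[-0.334,0.638,-0.226],"twist":[0,0,-1],"hand":0}
    - {"translation":[-0.334,0.638,-0.226],"twist":[0,0,-1],"hand":0}

```text
time: 10.4
tcp_pos: [0.4335, -0.1933, 0.231]
tool_rot: [-180.0, -0.0, 44.8]
wrist_force: [-0.5, 0.6, -0.0]
grip_width: 0.0439
```

Run:
```python
from h import *
np.set_printoptions(precision=4,suppress=True)
s,t=cam("scene"),cam("top")
a=cv2.resize(s["pixels"][150:290,320:460],(400,400),interpolation=cv2.INTER_CUBIC)
d=cv2.resize(t["pixels"][210:310,230:330],(400,400),interpolation=cv2.INTER_CUBIC)
cv2.imwrite("pics/c3.png",np.hstack([a,d])[:,:,::-1])
K=np.array([.560,.156,0])
q,cq=blob(t,(0,0,0),(180,255,75),(275,262,300,282)); d=plane(t,*q,.134)[:2]-K[:2]
a=np.radians(16.2);ex=np.array([np.cos(a),np.sin(a)]);ey=np.array([-ex[1],ex[0]])
print(q,"th",np.arctan2(-d@ex,-d@ey),np.linalg.norm(d))
_,c=blob(t,(0,0,140),(180,60,255),(285,232,325,265)); print("ring",plane(t,*cv2.fitEllipse(c)[0],.093))
p,c=blob(t,(0,0,60),(180,60,150),(255,222,335,285))
o=robot.get_obs();print(o["tcp_pos"],o["tool_rot"],o["joint_positions"])
```

```text
[294.0317 270.3968] th 1.2493470008370995 0.0552038007173244
ring [0.5748 0.1035 0.093 ]
[ 0.4341 -0.1917  0.2311] [-179.9822   -0.0277   44.9532] [ 32.8624   9.8242 -16.7255 110.6836   3.2143  59.9417 -30.2894]
```

View pics/c3.png

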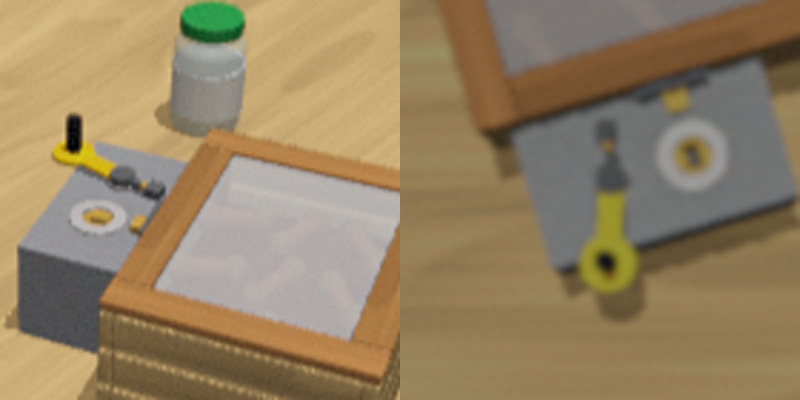

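The guard now points straight down the image, with the post at about (281,275), so it looks seated. My mask box caught the wrong blob, so I'll re-measure the post and check the red key's position.

Run:
```python
from h import *
np.set_printoptions(precision=4,suppress=True)
s,t=cam("scene"),cam("top")
q,cq=blob(t,(0,0,0),(180,255,75),(276,270,287,282)); p,cp=blob(s,(0,0,0),(180,255,60),(338,186,352,204))
a=np.radians(16.2);ex=np.array([np.cos(a),np.sin(a)]);ey=np.array([-ex[1],ex[0]])
P,e=two(s,p,t,q)
for X in(P,plane(t,*q,.134),plane(s,*p,.117)):
    d=X[:2]-[.560,.156]; print(p,q,X,"th",np.arctan2(-d@ex,-d@ey)%6.283,np.linalg.norm(d))
```

```text
[345.4821 196.4205] [281.2222 275.1111] [0.5042 0.1587 0.1163] th 1.9022108728307252 0.05587833138480539
[345.4821 196.4205] [281.2222 275.1111] [0.503  0.1572 0.134 ] th 1.8741227389012791 0.057027129325234203
[345.4821 196.4205] [281.2222 275.1111] [0.5052 0.1582 0.117 ] th 1.8934797982877531 0.05485228378153602
```

play_rows:
  moves:
    - {"translation":[0,0,0],"twist":[0,0,-0.3],"hand":0}
    - {"translation":[0,0,0],"twist":[0,0,-0.6],"hand":0}
    - {"translation":[0,0,0],"twist":[0,0,-0.9],"hand":0}
    - {"translation":[0,0,0],"twist":[0,0,-1],"hand":0}

```text
time: 11.0
tcp_pos: [0.4341, -0.1918, 0.2312]
tool_rot: [180.0, -0.0, 73.9]
wrist_force: [0.4, -0.6, 0.1]
grip_width: 0.044
```

play_rows:
  moves:
    - {"translation":[0,0,0],"twist":[0,0,-0.3],"hand":0}
    - {"translation":[0,0,0],"twist":[0,0,-0.6],"hand":0}
    - {"translation":[0,0,0],"twist":[0,0,-0.9],"hand":0}
    - {"translation":[0,0,0],"twist":[0,0,-1],"hand":0}
    - {"translation":[0,0,0],"twist":[0,0,-1],"hand":0}

```text
time: 11.5
tcp_pos: [0.434, -0.1921, 0.2312]
tool_rot: [180.0, -0.0, 102.3]
wrist_force: [-1.0, 0.2, -0.9]
grip_width: 0.0442
```

play_rows:
  moves:
    - {"translation":[0.003,0.001,0.05],"twist":[0,0,-0.2],"hand":0}
    - {"translation":[0.003,0.001,0.13],"twist":[0,0,-0.339],"hand":0}
    - {"translation":[0.003,0.001,0.2],"twist":[0,0,-0.339],"hand":0}
    - {"translation":[0.003,0.001,0.26],"twist":[0,0,-0.339],"hand":0}
    - {"translation":[0.003,0.001,0.31],"twist":[0,0,-0.339],"hand":0}
    - {"translation":[0.003,0.001,0.342],"twist":[0,0,-0.339],"hand":0}
    - {"translation":[0.003,0.001,0.342],"twist":[0,0,-0.339],"hand":0}
    - {"translation":[0.003,0.001,0.342],"twist":[0,0,-0.339],"hand":1}
    - {"translation":[0.003,0.001,0.342],"twist":[0,0,-0.339],"hand":1}
    - {"translation":[0.003,0.001,0.342],"twist":[0,0,-0.339],"hand":1}
    - {"translation":[0.003,0.001,0.342],"twist":[0,0,-0.339],"hand":1}
    - {"translation":[0.003,0.001,0.342],"twist":[0,0,-0.339],"hand":1}
    - {"translation":[0.003,0.001,0.342],"twist":[0,0,-0.339],"hand":1}
  grip_force: 40

```text
time: 12.8
tcp_pos: [0.4342, -0.1918, 0.0608]
tool_rot: [180.0, 0.1, 111.8]
wrist_force: [-1.9, 0.2, 7.0]
grip_width: 0.0123
```

play_rows:
  moves:
    - {"translation":[0,0,-0.04],"twist":[0,0,0],"hand":1}
    - {"translation":[0,0,-0.1],"twist":[0,0,0],"hand":1}
    - {"translation":[0,0,-0.2],"twist":[0,0,0],"hand":1}
    - {"translation":[0,0,-0.28],"twist":[0,0,0],"hand":1}
    - {"translation":[0.06,0.065,-0.28],"twist":[0,0,-0.2],"hand":1}
    - {"translation":[0.443,0.481,-0.28],"twist":[0,0,-0.4],"hand":1}
    - {"translation":[0.443,0.481,-0.28],"twist":[0,0,-0.6],"hand":1}
    - {"translation":[0.443,0.481,-0.28],"twist":[0,0,-0.8],"hand":1}
    - {"translation":[0.443,0.481,-0.28],"twist":[0,0,-1],"hand":1}
    - {"translation":[0.443,0.481,-0.28],"twist":[0,0,-1],"hand":1}
    - {"translation":[0.443,0.481,-0.28],"twist":[0,0,-1],"hand":1}
    - {"translation":[0.443,0.481,-0.28],"twist":[0,0,-1],"hand":1}
    - {"translation":[0.443,0.481,-0.28],"twist":[0,0,-1],"hand":1}

```text
time: 14.1
tcp_pos: [0.5742, 0.1039, 0.1995]
tool_rot: [-179.9, -0.0, 140.6]
wrist_force: [-0.7, -0.9, -1.3]
grip_width: 0.0121
```

play_rows:
  moves:
    - {"translation":[0,0,0],"twist":[0,0,-0.25],"hand":1}
    - {"translation":[0,0,0],"twist":[0,0,-0.5],"hand":1}
    - {"translation":[0,0,0],"twist":[0,0,-0.75],"hand":1}
    - {"translation":[0,0,0],"twist":[0,0,-1],"hand":1}
    - {"translation":[0,0,0],"twist":[0,0,-1],"hand":1}

```text
time: 14.6
tcp_pos: [0.5743, 0.1011, 0.2]
tool_rot: [-179.9, -0.0, 169.1]
wrist_force: [-0.5, -0.3, -1.2]
grip_width: 0.0118
```

play_rows:
  moves:
    - {"translation":[0,0,0],"twist":[0,0,-0.25],"hand":1}
    - {"translation":[0,0,0],"twist":[0,0,-0.5],"hand":1}
    - {"translation":[0,0,0],"twist":[0,0,-0.75],"hand":1}
    - {"translation":[0,0,0],"twist":[0,0,-0.94],"hand":1}
    - {"translation":[0,0,0],"twist":[0,0,-0.94],"hand":1}
    - {"translation":[0,0,0],"twist":[0,0,-0.94],"hand":1}

```text
time: 15.2
tcp_pos: [0.5745, 0.1025, 0.2001]
tool_rot: [-180.0, -0.0, -164.3]
wrist_force: [0.2, -0.6, -0.6]
grip_width: 0.0113
```

Run:
```python
from h import *
np.set_printoptions(precision=4,suppress=True)
o=robot.get_obs();T=o["tcp_pos"];print(T,o["tool_rot"],o["joint_positions"],o["grip_width"])
s,t=cam("scene"),cam("top")
# expected key tip and axis points if centred on TCP
for n,z in(("tip",-.0458),("head bottom",-.0158)): print(n,proj(s,T+[0,0,z]))
u,v=proj(s,T+[0,0,-.03]).astype(int); print(u,v)
c=s["pixels"][v-30:v+30,u-40:u+40]; cv2.imwrite("pics/c4.png",cv2.resize(c,(800,600),interpolation=cv2.INTER_CUBIC)[:,:,::-1])
```

```text
[0.5745 0.1025 0.2001] [-179.9709   -0.019  -164.2729] [ 19.6205  28.6298 -47.6327  97.1677  23.1084  64.5672  71.0539] 0.01131461443552167
tip [354.1833 203.0052]
head bottom [354.5139 191.6346]
354 197
```

View pics/c4.png

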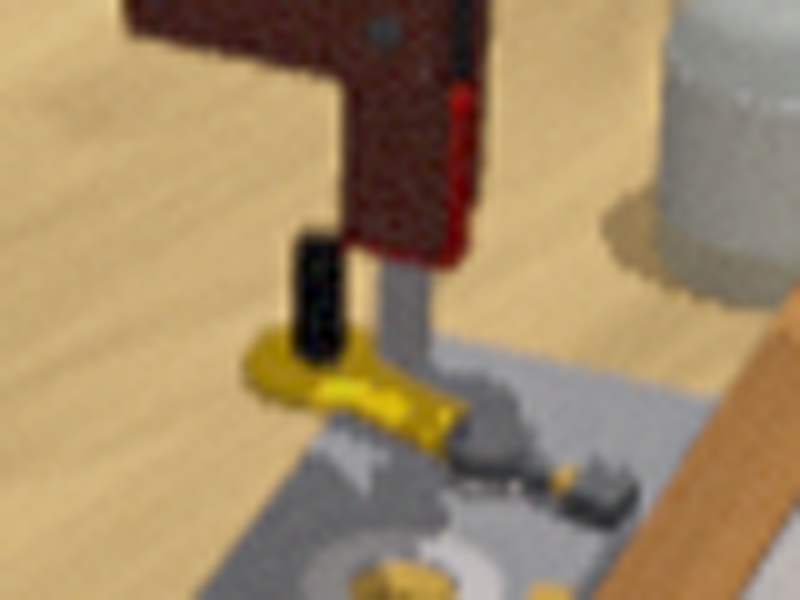

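play_rows:
  moves:
    - {"translation":[-0.0025,0.0015,0.04],"twist":[0,0,0],"hand":1}
    - {"translation":[-0.0025,0.0015,0.08],"twist":[0,0,0],"hand":1}
    - {"translation":[-0.0025,0.0015,0.11],"twist":[0,0,0],"hand":1}
    - {"translation":[-0.0025,0.0015,0.12],"twist":[0,0,0],"hand":1}
    - {"translation":[-0.0025,0.0015,0.125],"twist":[0,0,0],"hand":1}
    - {"translation":[-0.0025,0.0015,0.13],"twist":[0,0,0],"hand":1}
    - {"translation":[-0.0025,0.0015,0.135],"twist":[0,0,0],"hand":1}
    - {"translation":[-0.0025,0.0015,0.14],"twist":[0,0,0],"hand":1}
    - {"translation":[-0.0025,0.0015,0.14],"twist":[0,0,0],"hand":1}

```text
time: 16.2
tcp_pos: [0.5756, 0.1046, 0.1301]
tool_rot: [-180.0, -0.0, -163.9]
wrist_force: [-0.1, -0.5, -1.2]
grip_width: 0.0122
```

play_rows:
  moves:
    - {"translation":[0,0,0.004],"twist":[0,0,0.08],"hand":1}
    - {"translation":[0,0,0.008],"twist":[0,0,-0.08],"hand":1}
    - {"translation":[0,0,0.012],"twist":[0,0,0.08],"hand":1}
    - {"translation":[0,0,0.016],"twist":[0,0,-0.08],"hand":1}
    - {"translation":[0,0,0.02],"twist":[0,0,0.08],"hand":1}
    - {"translation":[0,0,0.024],"twist":[0,0,-0.08],"hand":1}
    - {"translation":[0,0,0.028],"twist":[0,0,0.08],"hand":1}
    - {"translation":[0,0,0.032],"twist":[0,0,-0.08],"hand":1}
    - {"translation":[0,0,0.036],"twist":[0,0,0.08],"hand":1}
    - {"translation":[0,0,0.04],"twist":[0,0,-0.08],"hand":1}
    - {"translation":[0,0,0.042],"twist":[0,0,0.08],"hand":1}
    - {"translation":[0,0,0.044],"twist":[0,0,-0.08],"hand":1}
    - {"translation":[0,0,0.044],"twist":[0,0,0],"hand":1}
    - {"translation":[0,0,0.044],"twist":[0,0,0],"hand":1}
  grip_force: 60

```text
time: 17.6
tcp_pos: [0.5764, 0.1041, 0.1088]
tool_rot: [-179.9, 0.1, -164.0]
wrist_force: [0.8, -3.4, 2.0]
grip_width: 0.0116
```

play_rows:
  moves:
    - {"translation":[0,0,0.003],"twist":[0,0,0.06],"hand":1}
    - {"translation":[0,0,0.005],"twist":[0,0,-0.06],"hand":1}
    - {"translation":[0,0,0.006],"twist":[0,0,0],"hand":1}
    - {"translation":[0,0,0.006],"twist":[0,0,0],"hand":1}
    - {"translation":[0,0,0.006],"twist":[0,0,0],"hand":1}

```text
time: 18.1
tcp_pos: [0.5764, 0.1045, 0.1083]
tool_rot: [-179.9, 0.1, -163.9]
wrist_force: [-7.0, -4.4, 25.6]
grip_width: 0.0116
```

Run:
```python
from h import *
np.set_printoptions(precision=4,suppress=True)
o=robot.get_obs();T=o["tcp_pos"];print(T,o["wrist_force"],o["joint_positions"])
s=cam("scene")
u,v=proj(s,T+[0,0,-.01]).astype(int)
for z in(-.0158,0.0262): print(proj(s,T+[0,0,z])-[u-40,v-30])
c=s["pixels"][v-30:v+30,u-40:u+40]; cv2.imwrite("pics/c5.png",cv2.resize(c,(800,600),interpolation=cv2.INTER_CUBIC)[:,:,::-1])
```

```text
[0.5764 0.1045 0.1083] [-6.9506 -4.3677 25.6081] [ 16.63    34.4227 -44.1635 102.0473  28.8352  55.2719  66.6691]
[40.7455 32.2589]
[41.2085 17.2374]
```

View pics/c5.png

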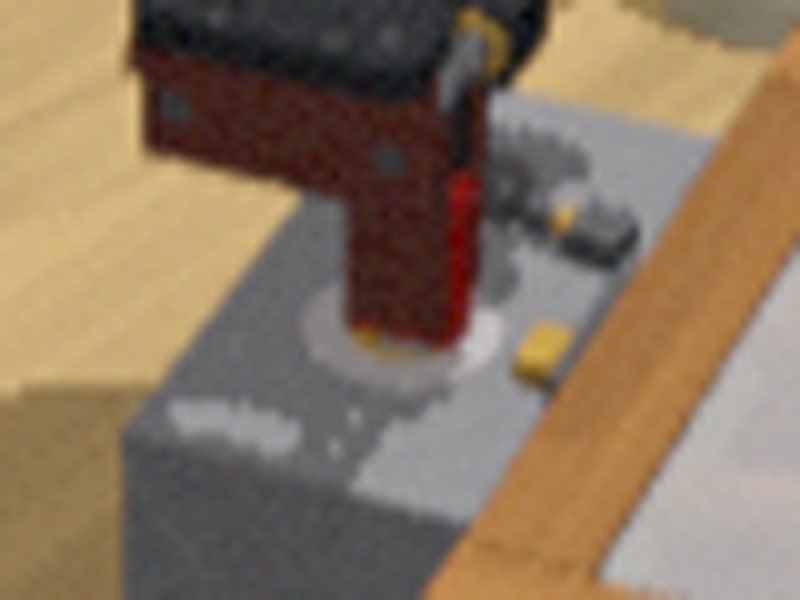

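The key head sits on the ring at about (400,345) in the crop. The downward force rose to 26 N with no further travel, so the key is fully home. Now I'll turn it clockwise.

play_rows:
  moves:
    - {"translation":[0.0025,-0.0015,-0.002],"twist":[0,0,0],"hand":1}
    - {"translation":[0.0025,-0.0015,-0.002],"twist":[0,0,0],"hand":1}
    - {"translation":[0.0025,-0.0015,-0.002],"twist":[0,0,0.2],"hand":1}
    - {"translation":[0.0025,-0.0015,-0.002],"twist":[0,0,0.4],"hand":1}
    - {"translation":[0.0025,-0.0015,-0.002],"twist":[0,0,0.6],"hand":1}
    - {"translation":[0.0025,-0.0015,-0.002],"twist":[0,0,0.8],"hand":1}
    - {"translation":[0.0025,-0.0015,-0.002],"twist":[0,0,1],"hand":1}
    - {"translation":[0.0025,-0.0015,-0.002],"twist":[0,0,1],"hand":1}

```text
time: 18.95
tcp_pos: [0.5762, 0.1034, 0.1085]
tool_rot: [-180.0, 0.2, 167.2]
wrist_force: [-1.1, -3.0, 15.5]
grip_width: 0.0118
```

play_rows:
  moves:
    - {"translation":[0,0,0],"twist":[0,0,0.2],"hand":1}
    - {"translation":[0,0,0],"twist":[0,0,0.4],"hand":1}
    - {"translation":[0,0,0],"twist":[0,0,0.6],"hand":1}
    - {"translation":[0,0,0],"twist":[0,0,0.8],"hand":1}
    - {"translation":[0,0,0],"twist":[0,0,1],"hand":1}
    - {"translation":[0,0,0],"twist":[0,0,1],"hand":1}

```text
time: 19.55
tcp_pos: [0.5759, 0.1028, 0.1085]
tool_rot: [179.9, 0.2, 138.6]
wrist_force: [-2.6, -5.0, 16.5]
grip_width: 0.0112
```

Run:
```python
from h import *
o=robot.get_obs();print({k:np.round(o[k],4) for k in("time","tcp_pos","tool_rot","wrist_force","moment","joint_positions","grip_width")})
```

```text
{'time': np.float64(19.55), 'tcp_pos': array([0.5759, 0.1028, 0.1085]), 'tool_rot': array([179.941 ,   0.2053, 138.5675]), 'wrist_force': array([-2.5573, -4.9852, 16.5142]), 'moment': array([-1.1179,  0.3669, -0.1125]), 'joint_positions': array([  7.6142,  30.5162, -30.5439, 102.789 ,  19.373 ,  51.7734,
        17.0014]), 'grip_width': np.float64(0.0112)}
```

play_rows:
  moves:
    - {"translation":[0,0,0],"twist":[0,0,0.2],"hand":1}
    - {"translation":[0,0,0],"twist":[0,0,0.4],"hand":1}
    - {"translation":[0,0,0],"twist":[0,0,0.6],"hand":1}
    - {"translation":[0,0,0],"twist":[0,0,0.8],"hand":1}
    - {"translation":[0,0,0],"twist":[0,0,1],"hand":1}
    - {"translation":[0,0,0],"twist":[0,0,1],"hand":1}

```text
time: 20.15
tcp_pos: [0.5755, 0.1024, 0.1084]
tool_rot: [179.9, 0.2, 109.9]
wrist_force: [-3.6, -4.4, 18.1]
grip_width: 0.0117
```

play_rows:
  moves:
    - {"translation":[0,0,0],"twist":[0,0,0.15],"hand":1}
    - {"translation":[0,0,0],"twist":[0,0,0.3],"hand":1}
    - {"translation":[0,0,0],"twist":[0,0,0.4],"hand":1}
    - {"translation":[0,0,0],"twist":[0,0,0.5],"hand":1}
    - {"translation":[0,0,0],"twist":[0,0,0.58],"hand":1}
    - {"translation":[0,0,0],"twist":[0,0,0.64],"hand":1}
    - {"translation":[0,0,0],"twist":[0,0,0.64],"hand":1}
    - {"translation":[0,0,0],"twist":[0,0,0.64],"hand":1}

```text
time: 20.95
tcp_pos: [0.5752, 0.1024, 0.1084]
tool_rot: [179.9, 0.1, 91.8]
wrist_force: [-4.4, -6.1, 18.4]
grip_width: 0.0119
```

Run:
```python
from h import *
o=robot.get_obs();print({k:np.round(o[k],4) for k in("time","tcp_pos","tool_rot","wrist_force","moment","joint_positions","grip_width")})
s=cam("scene")
u,v=proj(s,o["tcp_pos"]+[0,0,-.01]).astype(int)
c=s["pixels"][v-30:v+30,u-40:u+40]; cv2.imwrite("pics/c6.png",cv2.resize(c,(800,600),interpolation=cv2.INTER_CUBIC)[:,:,::-1])
```

```text
{'time': np.float64(20.95), 'tcp_pos': array([0.5752, 0.1024, 0.1084]), 'tool_rot': array([1.798972e+02, 1.212000e-01, 9.180730e+01]), 'wrist_force': array([-4.4153, -6.0863, 18.4497]), 'moment': array([-1.532 ,  1.0967,  0.1936]), 'joint_positions': array([ -0.409 ,  28.5242, -19.3997, 103.3862,  12.1326,  50.0437,
       -23.6437]), 'grip_width': np.float64(0.0119)}
```

View pics/c6.png

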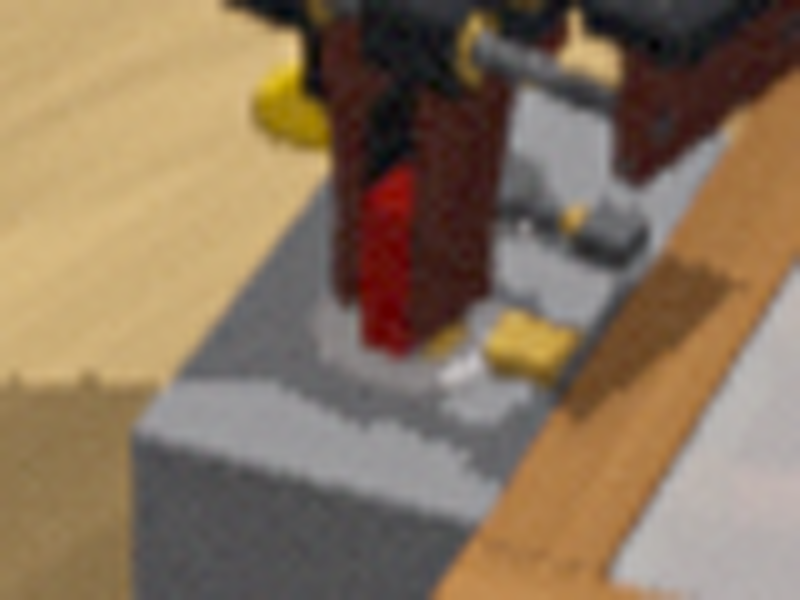

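play_rows:
  moves:
    - {"translation":[0,0,0],"twist":[0,0,0.06],"hand":1}
    - {"translation":[0,0,0],"twist":[0,0,0.06],"hand":1}
    - {"translation":[0,0,0],"twist":[0,0,0.06],"hand":1}
    - {"translation":[0,0,0],"twist":[0,0,0.06],"hand":1}
    - {"translation":[0,0,0],"twist":[0,0,0.06],"hand":1}
    - {"translation":[0,0,0],"twist":[0,0,0.06],"hand":1}
    - {"translation":[0,0,0],"twist":[0,0,0.06],"hand":1}

```text
time: 21.7
tcp_pos: [0.5751, 0.1023, 0.1084]
tool_rot: [179.9, 0.1, 90.1]
wrist_force: [-4.9, -5.3, 18.8]
grip_width: 0.0121
```

Run:
```python
from h import *
o=robot.get_obs();print({k:np.round(o[k],4) for k in("time","tcp_pos","tool_rot","wrist_force","moment","grip_width")})
s,t=cam("scene"),cam("top")
b=cv2.cvtColor(cv2.imread("pics/top0.png"),cv2.COLOR_BGR2HSV)
for n,lo,hi,(x0,y0,x1,y1) in(("jar",(50,100,50),(80,255,255),(160,260,215,320)),("bowl",(95,100,40),(115,255,255),(430,185,485,240)),("blue",(105,150,80),(125,255,255),(430,280,455,300))):
    for i in(b,t["hsv"]):
        M=cv2.moments(cv2.inRange(i[y0:y1,x0:x1],lo,hi),True); print(n,M["m00"],np.round([M["m10"]/M["m00"]+x0,M["m01"]/M["m00"]+y0],2))
p,_=blob(s,(0,0,0),(180,255,60),(338,186,352,204)); X=plane(s,*p,.117); d=X[:2]-[.56,.156]
a=np.radians(16.2);print("guard",np.arctan2(-d@[np.cos(a),np.sin(a)],-d@[-np.sin(a),np.cos(a)]),np.linalg.norm(d))
```

```text
{'time': np.float64(21.7), 'tcp_pos': array([0.5751, 0.1023, 0.1084]), 'tool_rot': array([1.799026e+02, 1.171000e-01, 9.008960e+01]), 'wrist_force': array([-4.8619, -5.3246, 18.8465]), 'moment': array([-1.467 ,  1.1648,  0.2181]), 'grip_width': np.float64(0.0121)}
jar 440.0 [183.24 287.66]
jar 440.0 [183.24 287.66]
bowl 1279.0 [456.26 210.81]
bowl 1278.0 [456.27 210.83]
blue 44.0 [442.23 289.91]
blue 44.0 [442.23 289.91]
guard 2.102562305116817 0.06977303732089234
```

play_rows:
  moves:
    - {"translation":[0,0,0],"twist":[0,0,0.04],"hand":1}
    - {"translation":[0,0,0],"twist":[0,0,0.08],"hand":1}
    - {"translation":[0,0,0],"twist":[0,0,0.08],"hand":1}
    - {"translation":[0,0,0],"twist":[0,0,0.08],"hand":1}
    - {"translation":[0,0,0],"twist":[0,0,0.08],"hand":1}
    - {"translation":[0,0,0],"twist":[0,0,0.08],"hand":1}
    - {"translation":[0,0,0],"twist":[0,0,0.08],"hand":1}

```text
time: 22.5
tcp_pos: [0.5751, 0.1024, 0.1084]
tool_rot: [179.9, 0.1, 87.8]
wrist_force: [-4.8, -6.2, 19.9]
grip_width: 0.0117
```

Run:
```python
from h import *
o=robot.get_obs();print({k:np.round(o[k],4) for k in("time","tcp_pos","tool_rot","wrist_force","moment","grip_width")})
s=cam("scene")
_,c=blob(s,(20,130,80),(36,255,255),(330,190,356,212)); print("cap now x,y,w,h",cv2.boundingRect(c))
i=cv2.resize(cv2.imread("pics/c3.png")[:,:400],(140,140),interpolation=cv2.INTER_AREA); h={"hsv":cv2.cvtColor(i,cv2.COLOR_BGR2HSV)}
_,c=blob(h,(20,130,80),(36,255,255),(10,40,36,62)); x,y,w,hh=cv2.boundingRect(c); print("cap seated",x+320,y+150,w,hh)
cv2.imwrite("pics/c7.png",cv2.resize(s["pixels"][185:245,320:400],(800,600),interpolation=cv2.INTER_CUBIC)[:,:,::-1])
```

```text
{'time': np.float64(22.5), 'tcp_pos': array([0.5751, 0.1024, 0.1084]), 'tool_rot': array([1.798948e+02, 1.180000e-01, 8.783480e+01]), 'wrist_force': array([-4.7773, -6.1906, 19.9254]), 'moment': array([-1.5104,  1.1562,  0.3674]), 'grip_width': np.float64(0.0117)}
cap now x,y,w,h (338, 199, 8, 9)
cap seated 338 199 18 13
```

View pics/c7.png

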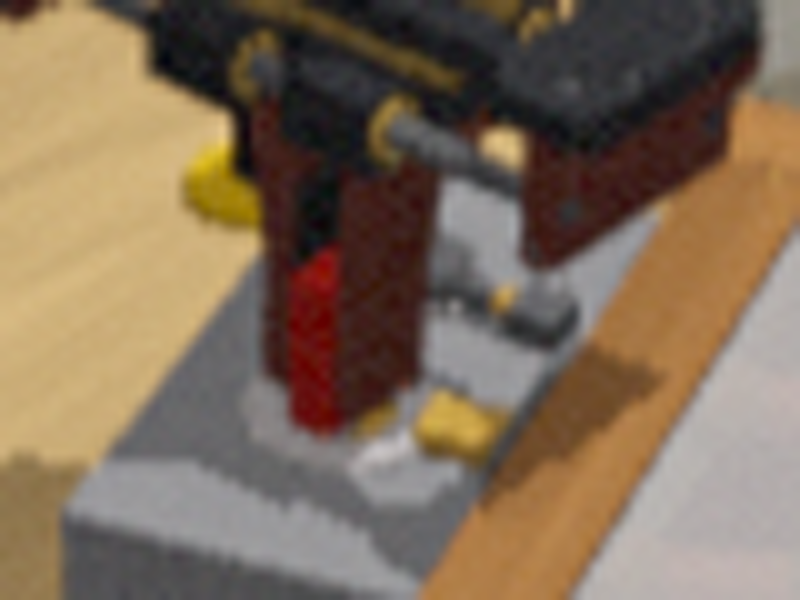

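The moment has climbed to 0.37 N m, well above the spring's 0.09, so the lock is hard against its stop. The bolt is drawn back and the guard cap hasn't moved from its seated position. Handing in.

```bash
python3 -c "
from bench import robot
print(robot.job_done())"
```

```text
the job is handed in; nothing more can be done
None
```

I handed the job in at 22.5 s with the lock turned fully open and the arm still gripping the red key. No verdict was reported.

**What I did:** I swung the guard onto its end stop, took the red key from the rest, and wiggled it down past the pins. I then turned it clockwise by about 1.89 rad of tool rotation and held it there.

**Last checks:**
- **Lock:** the resisting moment was about 0.37 N m, well above the 0.09 N m spring, so it is against the stop. The brass bolt is visibly drawn back.
- **Key:** the tip works out about 30 mm below the keyway, assuming it did not slip in the grip. The head is on the ring with about 20 N of downward push, and the tool stands upright within 0.2°. The grip was set to 60 N.
- **Guard:** it measured 1.87–1.90 rad after seating, and the cap's visible edge in the last picture is in the same place.
- **Blue key, jar and bowl:** none moved more than 0.02 px in the top view, checked just before the final small turn.

**What went wrong or disagreed:**
- **Guard knocked back:** after the first swing, two wrong rows in my release move pulled the guard back to about 1.45 rad. I swung it again and confirmed it had seated before touching the key.
- **Discarded readings:** one guard reading used a bad mask box, and a late one (2.10 rad) was blocked by the gripper. The scene-camera fit of the ring was also off, so I used the top view and the arm's own positions instead.

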